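# Fold the tea box lid over and tuck it beneath its lip

### The arm

A 6-joint arm with a two-finger parallel gripper is mounted at the origin on a cart in front of the work surface, level with it; the furniture and walls round the work are solid. World frame = base frame: x ahead of the robot, y to its left, z up, the work surface at z = 0. Lengths are in mm, angles in rad, forces in N, time in s.
With the tool pointing down it reaches from about 350 to 775 mm from the base axis. Payload 7.3 kg.
Tool frame: the origin (TCP) lies on the mounting face of the last link; the fingertips stand 178 mm ahead of it and the grasp point (between the pads) lies 159 mm ahead of it; z points along the fingers, y is the line along which they close (so a half turn about z gives the same grasp; the last joint's range is limited). The gripper opens to 92 mm and grips with 3 to 60 N. Pads are 19 mm wide; open, the fingers measure 130 mm over their backs; the gripper's body (75 mm by 190 mm) begins 47 mm behind the grasp point.
Start: joints at [1.128, 0.342, 1.524, -0, 1.275, -0.146], TCP at [153.52, 502.055, 404.741] pointing down, gripper open.
Joint ranges: [-2.53, 2.53], [-0.77, 2.02], [0.04, 2.7], [-1, 4.14], [0.28, 2.66], [-3.11, 3.11]. Speed limits (rad/s): [2.57, 2.57, 3.14, 3.14, 3.14, 3.14].

### API

Orientations are given as [roll, pitch, yaw] about the fixed x, y, z axes, in that order (R = Rz(yaw) Ry(pitch) Rx(roll)).
In Python, from plant import bot gives the robot as it stands.
- The arm moves only by the tool shift_gripper, called after "Call:" as name(argument=value, ...) on one line, values as JSON. Schema: {"type":"object","properties":{"increments":{"type":"array","items":{"type":"array","items":{"type":"number"},"minItems":5,"maxItems":5},"minItems":1,"maxItems":5},"only":{"type":"string"},"quiet":{"type":"boolean"},"lines":{"type":"string"}},"required":["increments"],"additionalProperties":false}. increments is a list of rows, 1 to 5 of them, each of 5 numbers: the finger opening in mm, then dx, dy, dz in normalised numbers (1 is 0.6 m), then a turn about the tool's z in a scale on which 1.0 is pi rad; each row is the pose to reach, as a shift and turn from the pose commanded when the call began, along the tool's axes at that moment; what a row does not reach only later rows make up. A row lasts 1/8 s, in which the tool goes at most 62.5 mm and 0.188 rad, less where a joint would pass 70% of its speed; a pose out of reach is approached as far as the arm can. The fingers move at their own pace and stop on an object; the grip force is fixed at half the most. Time passes only in rows, so rows that do not move let the fingers close. The tool returns the time, the measured TCP pose, the force, the opening and the grip force at its end. only (a regular expression) keeps the lines of the reply that match it, lines (a string "A,B") keeps lines A to B, and quiet returns only ok. Input that does not fit is refused with a message, and nothing moves.
- bot.get_obs(): the state, without advancing time (a new reading comes with each control period).
- bot.capture(name): name is "scene" or "side" or "wrist"; returns a dict with "color" (480x640x3 uint8, red, green, blue), "K" (3x3 intrinsics, pixels), "k1" (the pictures are not rectified: a ray, as slopes to the right and down, at radius r is drawn at 1 + k1 r^2 times it, then the intrinsics apply), "R" (3x3) and "t" (3): a world point X has camera coordinates R X + t. Camera axes: x right, y down, z forward; pixel columns grow to the right and rows downward; lengths in mm; the calibration is good to about 2 mm. A picture is of the moment at which its call begins. There is no depth.
- bot.close_job(): hands the job in; it is judged then, once.
The state is a dict: "time": time; "joint_positions": joint angles; "dq": joint speeds; "tau": joint torques, N m; "tool_pos": TCP position; "tcp_rot": TCP orientation; "contact_force": force on the tool from outside, world axes, zero at the start; "moment": the same for the moment, N m; "grip_width": finger opening in mm; "finger_force": force on a finger pad.
Only numpy, scipy, OpenCV 4.12 (cv2) and the standard library are available. Lean on these libraries where they do the work, as an engineer would, in place of code of your own. Each camera call takes 0.05 s, during which the arm holds its last target. There are 200 camera calls.

### The job

Close the tea box: with a fingertip, fold its sprung wooden lid over until it lies flat, and while pressing it down push it by the dark ledge towards the steel lip until its edge is tucked beneath the lip, fully home, so that it stays shut when you let go. Push gently and pinch or lift nothing: the box stays standing where it is, and the things around it are left alone.

Things in the scene. Friction and masses are not known exactly. Their poses are not given: they have to be found in the camera images.
- tea_box: Open green metal box of tea sachets, 150 mm long (own x), 120 mm wide (own y), rim 50 mm high, 1.6 to 2.5 kg, standing loose on the worktop. Origin: centre of its underside, z up. Its +x points to the hinge side, away from the robot within 30 degrees; its -x to the lip side, towards the robot. Deck under the hinge at x = 36 to 72 mm; slot plates at y = +-60 mm, 60.5 mm high.
- lip_edge (a point): Middle of the inner lower edge of the flat steel lip that runs along the box's -x edge: box x = -57.5 mm, 62.5 mm above the worktop. From here a lead-in ramp rises inwards to 71 mm at x = -50 mm; the lip is closed by an upright at x = -75 mm. The lid lying flat has its top face at 56.5 mm, so 6 mm are free between it and the lip. Axes as the box's.
- lid (a joint): Angle of the lid about its hinge bar (along the box's y): 0 = flat on the rim, 1.57 = upright, larger = leaning away from the lip; stops at 0 and 2.1. Begins at 1.35 to 1.95. A weak spring lifts it: flat but not tucked it rises again to about 0.85; about 2 N down behind the ledge holds it flat. Tucked, it rests against the lip from below at about 0.05.
- lid_slide (a joint): How far the hinge bar has been slid in its slots along the box's -x, towards the lip: 0 = away, 0.030 m = home (hard stop). Begins at 0 to 0.003; takes 3 to 4 N to slide and stays where left. At 0 the flat lid's edge is 18.5 mm short of the lip (11 mm short of the ramp): it folds down freely only while the slide is below 0.010. Home, the edge is 11.5 mm under the lip.
- lid_hinge (a point): Centre of the hinge bar, on the hinge axis, 54.5 mm above the worktop, at box x = 71 mm less the slide. Its axes are the lid's; at angle 0 they agree with the box's. The lid is a light wooden board reaching 110 mm from this axis to its free edge, 108 mm wide, 4 mm thick (2 mm either side of the axis plane).
- push_point (a point): Point on the lid's outer face (upper when shut) at mid-width, 72 mm from the hinge axis, at the foot of the dark ledge on its hinge side. The ledge is a dark wooden bar 64 mm wide, 12 mm thick (72 to 84 mm from the axis), 10 mm high. A fingertip between it and the hinge pushes the lid towards the lip. Axes as the lid's: z is the outward normal, -x points to the free edge.
- lid_edge_mid (a point): Middle of the lid's free edge, on its outer face, 110 mm from the hinge axis.
- tea_carton: Bystander: upright tea carton 50x64x107 mm, beside the box. Origin: centre of its underside.
- spice_jar: Bystander: red-capped spice jar, 45 mm across, 109 mm high, beside the box. Origin: centre of its underside.
- striped_mug: Bystander: white mug with red stripes, 83x120x101 mm. Origin: centre of its underside.
- green_lid_pot: Bystander: low pot with a green lid, 71 mm across, 55 mm high. Origin: centre of its underside.
- leaf_mug: Bystander: stoneware mug with a leaf pattern, 91x117x85 mm. Origin: centre of its underside.

How it is judged (in metres and radians):
On the way, in this order (a step that is already met when the one before it is completed fails the run):
1. the lid is folded over flat in front of the lip, not yet under it (value of joint lid below 0.12 rad and value of joint lid_slide below 0.018 m), for 0.05 s.
2. the lid's edge is tucked beneath the lip, fully home (value of joint lid below 0.1 rad and value of joint lid_slide above 0.024 m), for 0.2 s.
At the end, for the whole second after the job is handed in: The lid lies shut (below 0.1 rad) with its slide at least 24 of 30 mm home and its edge at least 5 mm beneath the lip, held there by the lip alone; the box stands flat on the worktop at rest (all of step 2 and x of lid_edge_mid in the frame of tea_box below -0.0625 m and z of lid_edge_mid in the frame of tea_box below 0.064 m and height (world z) of tea_box below 0.006 m and angle between tea_box's own z axis and vertical below 0.05 rad and linear speed of tea_box below 0.01 m/s); the robot touches nothing.
It fails at once if the tea box is shoved more than 30 mm from its place (distance of tea_box from where it was at the start of the episode above 0.03 m).
It fails at once if the tea box is lifted or tipped (height (world z) of tea_box above 0.01 m or angle between tea_box's own z axis and vertical above 0.12 rad).
It fails at once if the fingers press on the tea box or its lid with more than 40 N (contact force between the fingers and tea_box above 40 N).
It fails at once if a bystander is moved more than 20 mm or lifted (distance of any of tea_carton, spice_jar, striped_mug, green_lid_pot, leaf_mug from where it was at the start of the episode above 0.02 m).
It fails at once if a bystander is tipped (angle between any of tea_carton, spice_jar, striped_mug, green_lid_pot, leaf_mug's own z axis and vertical above 0.3 rad).
It also fails if it takes over 38 s, if anything falls off the work surface, if the arm or the gripper's body presses on something with over 40 N, if the wrist force passes 120 N, or if a joint passes its speed limit or range.

## Working session

There is one attempt and no reset: what is moved stays moved. The work goes in short steps, Python scripts to look and compute and a tool call to move; the robot and the scene stay as the last step left them, time stands still between calls to the robot, and variables do not carry over. Pictures are saved under pics/ and viewed, at most 10 in all, crops included, and the job is handed in when it is done.

```bash
ls; mkdir -p pics
```

Run:
```python
from plant import bot
import cv2
o=bot.get_obs()
print({k:(v.round(3).tolist() if hasattr(v,'round') else v) for k,v in o.items()})
for n in("scene","side"):
    c=bot.capture(n); cv2.imwrite(f"pics/{n}0.png",c["color"][:,:,::-1]); print(n,c["K"],c["k1"],c["R"],c["t"])
```

```text
pics
plant.py
{'time': 0.0, 'joint_positions': [1.128, 0.343, 1.525, -0.0, 1.275, -0.146], 'dq': [-0.001, -0.002, 0.0, 0.0, 0.001, -0.001], 'tau': [-0.002, -43.125, -24.422, 0.072, 0.056, -0.0], 'tool_pos': [153.474, 501.927, 404.035], 'tcp_rot': [-3.14, -0.0, 2.845], 'contact_force': [-0.275, -0.058, -0.673], 'moment': [-0.025, 0.035, -0.039], 'finger_force': 0.0, 'grip_width': 91.50759202659779}
scene [[438.7061904    0.         325.49740829]
 [  0.         438.7061904  237.42312133]
 [  0.           0.           1.        ]] 0.03230368665045306 [[ 0.67594399 -0.73684045  0.01287958]
 [-0.47918823 -0.45272907 -0.75194084]
 [ 0.55989138  0.50209815 -0.65910476]] [-350.9306303   284.40369284  920.70770277]
side [[434.91579267   0.         317.44568212]
 [  0.         434.91579267 238.40217963]
 [  0.           0.           1.        ]] 0.03459667610197802 [[ 0.96387054 -0.26598708 -0.01429892]
 [-0.11910004 -0.3823293  -0.91631844]
 [ 0.23826197  0.88491535 -0.40019502]] [-485.40819343  121.83025161  912.58482006]
```

View pics/scene0.png

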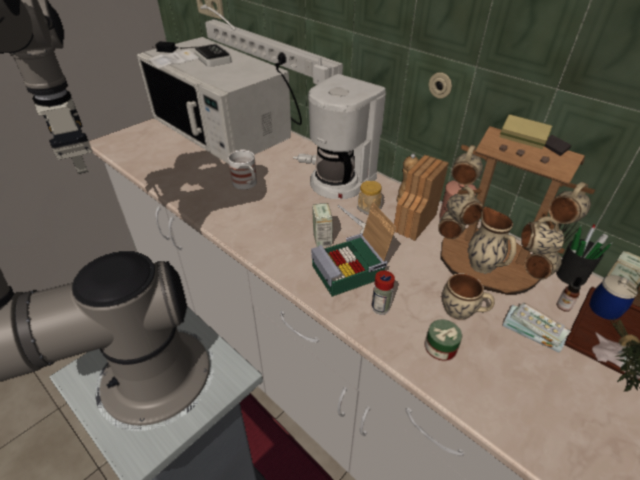

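View pics/side0.png

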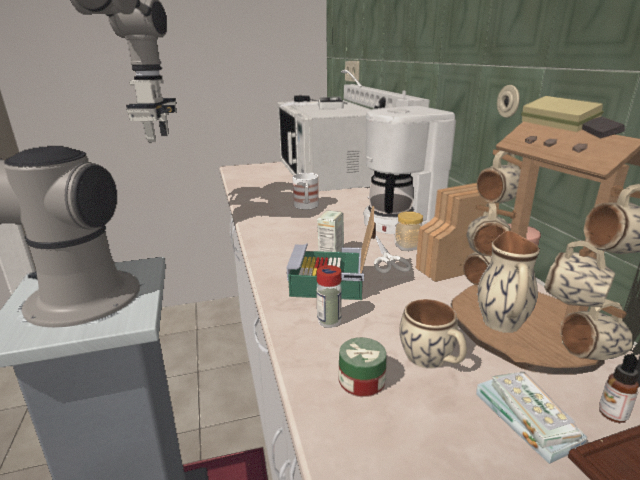

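The scene view shows the green box at about (350,262), with its lid standing at (378,235), the carton at (322,225) and the jar at (383,292). In the side view the box is at (327,272), the lid edge-on at (368,240), and the jar at (329,295). Next I'll enlarge both.

Create h.py:
```python
import numpy as np, cv2
from plant import bot
from scipy.optimize import least_squares
def ray(c,p):
    K=c["K"]; d=np.array([(p[0]-K[0,2])/K[0,0],(p[1]-K[1,2])/K[1,1]]); u=d.copy()
    for _ in range(20): u=d/(1+c["k1"]*(u@u))
    R=c["R"]; return -R.T@c["t"], R.T@np.r_[u,1]
def plane(c,p,z):
    o,d=ray(c,p); return o+d*(z-o[2])/d[2]
def proj(c,X):
    q=c["R"]@np.asarray(X,float)+c["t"]; u=q[:2]/q[2]; u=u*(1+c["k1"]*(u@u)); return c["K"][:2,:2]@u+c["K"][:2,2]
def tri(c1,p1,c2,p2):
    A=[];b=[]
    for c,p in((c1,p1),(c2,p2)):
        o,d=ray(c,p); d=d/np.linalg.norm(d); M=np.eye(3)-np.outer(d,d); A.append(M); b.append(M@o)
    X=np.linalg.lstsq(np.vstack(A),np.hstack(b),rcond=None)[0]
    return X, np.linalg.norm(np.hstack(b)-np.vstack(A)@X)
```

Run:
```python
from h import *
s=cv2.imread("pics/scene0.png")[195:320,300:410]; d=cv2.imread("pics/side0.png")[195:320,275:385]
im=np.hstack([cv2.resize(x,None,fx=3.6,fy=3.6,interpolation=cv2.INTER_CUBIC) for x in(s,d)])
cv2.imwrite("pics/crop0.png",im); print(im.shape)
```

```text
(450, 792, 3)
```

View pics/crop0.png

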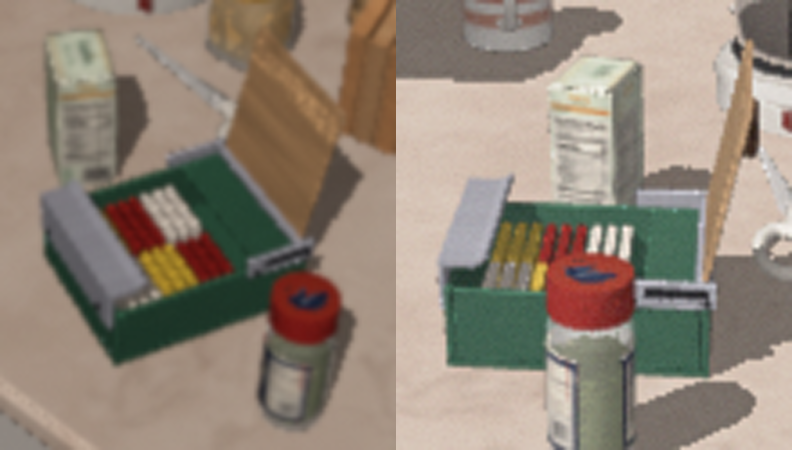

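Crop: the lid is leaning back, with its top corners at scene crop (262,35) and (340,105). The box's bottom corner (-x,-y) is at scene crop (118,363) and side crop (447,362). The ledge is on the far face. I'll triangulate these.

Run:
```python
from h import *
a=bot.capture("scene"); b=bot.capture("side")
S=lambda x,y:(300+x/3.6-.4,195+y/3.6-.4); D=lambda x,y:(275+(x-396)/3.6-.4,195+y/3.6-.4)
for n,p,q in(("bot -x-y",(118,363),(447,365)),("lip bottom? rim -x-y",(115,335),(447,288)),("plate +x-y top",(313,242),(717,285)),("lid foot -y",(302,236),(708,281)),
 ("lid top -y",(340,107),None),("lid top +y",(262,35),(750,42)),("plate+y end",(225,142),(702,193)),("lip top +y",(70,182),(512,177)),("lip top -y",(146,287),(480,268)),("jar",(306,275),(592,260)),("carton TL",(48,38),(548,82))):
    if q: X,e=tri(a,S(*p),b,D(*q)); print(n,X.round(1),round(e,1))
for n,p in(("bot-x-y",(118,363)),("bot-x+y",(47,260))): print(n,plane(a,S(*p),0).round(1))
print(plane(b,D(447,365),0).round(1),plane(b,D(708,376),0).round(1))
```

```text
bot -x-y [ 407.9 -125.     2.6] 0.3
lip bottom? rim -x-y [ 403.6 -128.5   48.2] 11.0
plate +x-y top [ 548.1 -180.7   59.1] 3.0
lid foot -y [ 547.2 -171.5   58. ] 1.4
lid top +y [601.6 -84.5 161. ] 4.9
plate+y end [580.4 -74.6  65.1] 0.1
lip top +y [472.8 -19.8  64.8] 2.9
lip top -y [ 428.5 -129.5   64.6] 0.8
jar [ 465.8 -227.   113.9] 3.7
carton TL [528.3  62.2 104.4] 17.2
bot-x-y [ 409.9 -123.4    0. ]
bot-x+y [448.5 -18.6   0. ]
[ 408.5 -121.     0. ] [ 547.9 -175.5    0. ]
```

Add to h.py:
```python
from scipy.spatial.transform import Rotation as Ro
def tool():
    o=bot.get_obs(); return np.array(o["tool_pos"]), Ro.from_euler("xyz",o["tcp_rot"]).as_matrix(), o
def togo(tip, yaw):  # fingertip target (world), box yaw -> tool shift, turn
    p,R,o=tool(); t=np.asarray(tip,float)+[0,0,178]
    w=np.pi+yaw; cur=np.arctan2(R[1,0],R[0,0]); turn=-((w-cur+np.pi)%(2*np.pi)-np.pi)
    return (R.T@(t-p)).round(1), round(turn,3)
```

Run:
```python
from h import *
a=bot.capture("scene"); b=bot.capture("side")
for n,p in(("coffee base",(315,185)),("coffee base r",(350,195)),("yellow jar",(368,208)),("block l",(397,228)),("carton",(330,246)),("mug",(243,187))): print(n,plane(a,p,0).round())
print("coffee side",plane(b,(385,222),0).round(),"yjar",plane(b,(408,248),0).round(),"block",plane(b,(422,270),0).round())
print(togo([500,-92,280],-.36))
```

```text
coffee base [729. 239.   0.]
coffee base r [765. 119.   0.]
yellow jar [751.  34.   0.]
block l [734. -88.   0.]
carton [541.   3.   0.]
mug [558. 401.   0.]
coffee side [766. 206.   0.] yjar [749.  21.  -0.] block [726. -97.   0.]
(array([-505.1, -466.8,  -53.3]), np.float64(0.063))
```

The manual's scale: shifts go in shares of 0.6 m and turns go in shares of pi rad. Converting my numbers, -225 mm / 600 = -0.375, -206 mm / 600 = -0.3433, 0.06 rad / 3.1416 = 0.0191.

Call:
shift_gripper(increments=[[0, -0.075, -0.0683, 0, 0], [0, -0.15, -0.1367, 0, 0], [0, -0.225, -0.205, 0, 0.0191], [0, -0.3, -0.275, 0, 0.0191], [0, -0.375, -0.3433, 0, 0.0191]])

```text
time: 0.92
tool_pos: [308.9, 237.5, 405.0]
tcp_rot: [3.141, 0.001, 2.785]
contact_force: [0.9, -0.3, 0.8]
grip_width: 46.3
finger_force: 0.0
```

Call:
shift_gripper(increments=[[0, -0.075, -0.0683, 0, 0], [0, -0.15, -0.1367, 0, 0], [0, -0.225, -0.205, 0, 0], [0, -0.3, -0.275, 0, 0], [0, -0.375, -0.3433, 0, 0]])

```text
time: 1.55
tool_pos: [447.8, -34.4, 404.9]
tcp_rot: [3.141, 0.001, 2.784]
contact_force: [0.8, -0.0, 0.8]
grip_width: 1.0
finger_force: 0.0
```

Call:
shift_gripper(increments=[[0, -0.0667, -0.0667, -0.0333, 0], [0, -0.0917, -0.0933, -0.0883, 0], [0, -0.0917, -0.0933, -0.0883, 0], [0, -0.0917, -0.0933, -0.0883, 0]])

```text
time: 2.05
tool_pos: [478.9, -103.6, 456.9]
tcp_rot: [3.141, -0.001, 2.785]
contact_force: [-0.2, 0.5, -0.5]
grip_width: 0.2
finger_force: 0.0
```

Run:
```python
from h import *
c=bot.capture("wrist"); cv2.imwrite("pics/w1.png",c["color"][:,:,::-1]); print(c["t"],c["R"]); print(togo([500,-92,280],-.36))
```

```text
[ -71.29159869 -514.8968636   311.05894197] [[ 0.34976008  0.93683843  0.00128092]
 [ 0.90331176 -0.33760508  0.26467087]
 [ 0.24838628 -0.09141423 -0.96433796]]
(array([-15.9,  18. ,  -1.3]), np.float64(0.004))
```

View pics/w1.png

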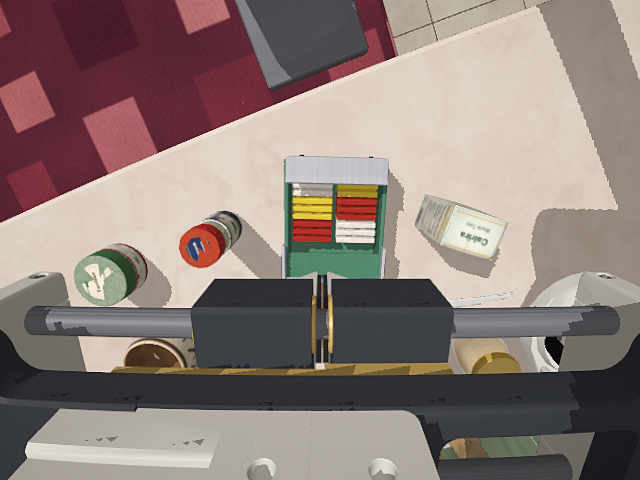

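The wrist view has the box square in the image. The lip's outer edge runs (285,157)–(388,158) and its inner ramp edge (286,184)–(387,184). The jar is on the left at (203,245) and the carton on the right at (465,232).

Run:
```python
from h import *
c=bot.capture("wrist"); a=bot.capture("scene"); b=bot.capture("side")
g=cv2.cvtColor(c["color"],cv2.COLOR_RGB2HSV)
# green side edges per row
for r in(200,220,240,260):
    m=(g[r,:,0]>65)&(g[r,:,0]<95)&(g[r,:,1]>80)&(g[r,:,2]<140); x=np.where(m[270:400])[0]+270; print(r,x.min(),x.max())
P={n:plane(c,p,z) for n,p,z in(("o+",(388,157),64.5),("o-",(285,156.5),64.5),("i+",(387,184),71),("i-",(286,184),71))}
for k,v in P.items(): print(k,v.round(1))
d=P["i+"]-P["i-"]; print("yaw",np.arctan2(-d[0],d[1]),np.linalg.norm(d))
for s in("i",'o'): print(s,((P[s+"+"]+P[s+"-"])/2).round(1))
for cc,yaw in(((500,-92),-.357),):
  e=np.array([np.cos(yaw),np.sin(yaw)])
  print("inner",np.array(cc)-50*e,"outer",np.array(cc)-75*e)
for n,px,py in(("carton",(452,247),None),("jar",(203,245),None)):
  print(n,plane(c,px,107))
```

```text
200 285 385
220 285 383
240 285 382
260 286 379
o+ [446.5 -13.4  64.5]
o- [ 406.9 -118.3   64.5]
i+ [472.9 -24.3  71. ]
i- [ 434.5 -127.6   71. ]
yaw -0.3560368563423992 110.18822510412046
i [453.7 -75.9  71. ]
o [426.7 -65.8  64.5]
inner [453.15252834 -74.52675191] outer [429.72879251 -65.79012787]
carton [552.60349223  14.64693479 107.        ]
jar [ 460.1584393  -226.93548179  107.        ]
```

Add to h.py:
```python
C=np.array([500.3,-92.5]); YAW=-0.357
def bx(x,z,y=0.): return np.r_[C+Ro.from_euler("z",YAW).as_matrix()[:2,:2]@[x,y],z]
def where():
    p,R,o=tool(); q=Ro.from_euler("z",-YAW).as_matrix()@(p-np.r_[C,178]); f=Ro.from_euler("z",-YAW).as_matrix()@np.array(o["contact_force"])
    print("tip in box",q.round(1),"force in box",f.round(1),"t",round(o["time"],2))
```

Run:
```python
from h import *
where(); print(togo(bx(135,180),YAW))
```

```text
tip in box [-16.2 -17.5 279. ] force in box [ 0.1  1.3 -0.9] t 2.25
(array([-151.4,   17.3,   98.8]), np.float64(0.001))
```

Call:
shift_gripper(increments=[[0, -0.1, 0.0283, 0, 0], [0, -0.1833, 0.0283, 0.0333, 0], [0, -0.2333, 0.0283, 0.1, 0], [0, -0.2333, 0.0283, 0.165, 0], [0, -0.2333, 0.0283, 0.165, 0]])

```text
time: 2.88
tool_pos: [615.9, -136.3, 354.8]
tcp_rot: [-3.142, -0.009, 2.786]
contact_force: [-0.0, 0.8, 0.9]
grip_width: 0.5
finger_force: 0.0
```

Call:
shift_gripper(increments=[[0, 0, 0, 0.0667, 0], [0, 0, 0, 0.1133, 0], [0, 0, 0, 0.1133, 0]])

```text
time: 3.25
tool_pos: [616.1, -136.6, 290.8]
tcp_rot: [3.142, -0.002, 2.785]
contact_force: [0.1, 0.0, -0.1]
grip_width: 0.3
finger_force: 0.0
```

Run:
```python
from h import *
where()
ims=[]
a=bot.capture("scene")["color"][190:320,300:415,::-1]; b=bot.capture("side")["color"][190:320,285:400,::-1]
cv2.imwrite("pics/c2.png",np.hstack([cv2.resize(x,None,fx=3.4,fy=3.4,interpolation=cv2.INTER_CUBIC) for x in(a,b)]))
```

```text
tip in box [123.9  -0.8 112.8] force in box [ 0.1  0.1 -0.1] t 3.25
```

View pics/c2.png

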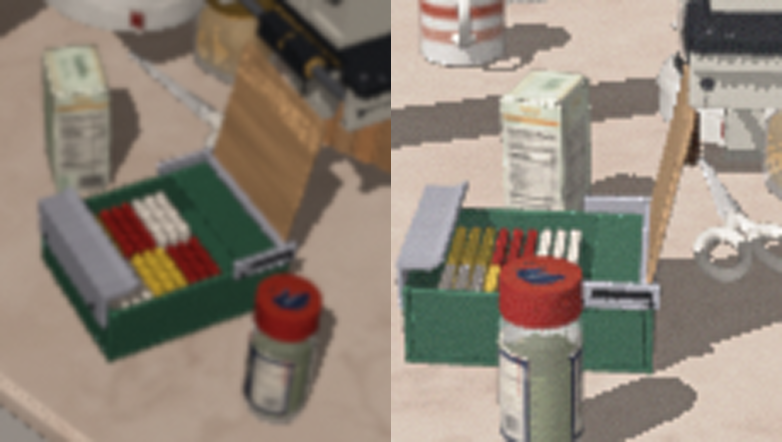

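The fingertips are behind the lid, at about side crop (720,140), and touching nothing. I'll start folding.

To row units: 32 mm / 600 = 0.0533, 25 mm / 600 = 0.0417.

Call:
shift_gripper(increments=[[0, 0.0167, 0, 0.0017, 0], [0, 0.03, 0, 0.0033, 0], [0, 0.0417, 0, 0.0033, 0], [0, 0.0533, 0, 0.0033, 0], [0, 0.0533, 0, 0.0033, 0]])

```text
time: 3.98
tool_pos: [586.0, -125.6, 288.9]
tcp_rot: [3.142, -0.0, 2.785]
contact_force: [-0.7, -0.2, -0.3]
grip_width: 0.3
finger_force: 0.0
```

Call:
shift_gripper(increments=[[0, 0.01, 0, 0.0017, 0], [0, 0.0217, 0, 0.0033, 0], [0, 0.0333, 0, 0.0033, 0], [0, 0.0333, 0, 0.0033, 0]])

```text
time: 4.47
tool_pos: [567.2, -118.6, 286.6]
tcp_rot: [3.142, -0.001, 2.785]
contact_force: [0.0, 0.1, 1.5]
grip_width: 0.1
finger_force: 0.0
```

```bash
python3 -c "from h import *;where()"
```

```text
tip in box [ 71.8  -1.1 108.6] force in box [-0.   0.1  1.5] t 4.47
```

Call:
shift_gripper(increments=[[0, 0.0117, 0, 0.0017, 0], [0, 0.0233, 0, 0.005, 0], [0, 0.035, 0, 0.0067, 0], [0, 0.035, 0, 0.0067, 0]])

```text
time: 4.97
tool_pos: [547.5, -111.3, 282.6]
tcp_rot: [3.142, -0.001, 2.785]
contact_force: [0.3, 0.7, -0.4]
grip_width: 0.5
finger_force: 0.0
```

```bash
python3 -c "
from h import *;where()
a=bot.capture('scene')['color'][190:320,300:415,::-1]; b=bot.capture('side')['color'][190:320,285:400,::-1]
cv2.imwrite('pics/c3.png',np.hstack([cv2.resize(x,None,fx=3.4,fy=3.4,interpolation=cv2.INTER_CUBIC) for x in(a,b)]))"
```

```text
tip in box [ 50.8  -1.1 104.6] force in box [ 0.   0.7 -0.4] t 4.97
```

View pics/c3.png

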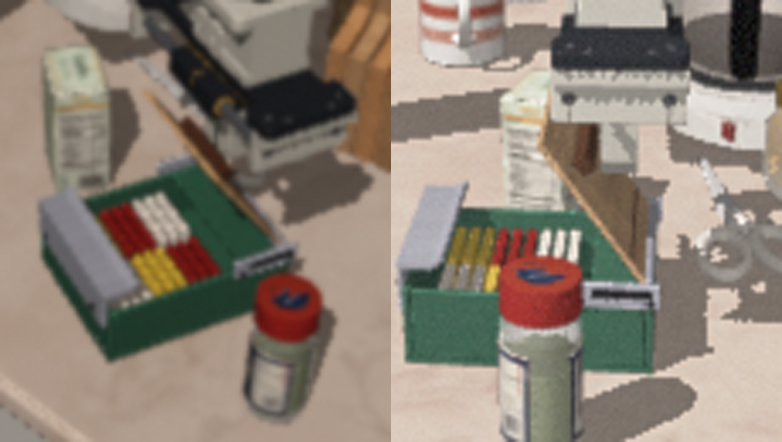

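The lid has folded to about 1 rad, and the finger is on the hinge side of the dark ledge (side crop (590,150)). The box hasn't moved. I'll keep going down.

To row units: 22 mm / 600 = 0.0367, 20 mm / 600 = 0.0333.

Call:
shift_gripper(increments=[[0, 0.01, 0.0017, 0.005, 0], [0, 0.0183, 0.0017, 0.01, 0], [0, 0.0283, 0.0017, 0.0217, 0], [0, 0.0367, 0.0017, 0.0333, 0], [0, 0.0367, 0.0017, 0.0333, 0]])

```text
time: 5.7
tool_pos: [527.2, -102.6, 261.9]
tcp_rot: [3.142, -0.002, 2.785]
contact_force: [0.3, 0.2, 0.0]
grip_width: 0.4
finger_force: 0.1
```

```bash
python3 -c "from h import *;where()"
```

```text
tip in box [28.7 -0.1 83.9] force in box [0.3 0.3 0. ] t 5.7
```

Call:
shift_gripper(increments=[[0, 0.0067, 0, 0.0117, 0], [0, 0.01, 0, 0.0217, 0], [0, 0.0117, 0, 0.03, 0], [0, 0.0117, 0, 0.0367, 0], [0, 0.0117, 0, 0.0367, 0]])

```text
time: 6.32
tool_pos: [521.0, -100.4, 240.2]
tcp_rot: [3.142, -0.001, 2.785]
contact_force: [0.3, 0.5, 0.5]
grip_width: 0.5
finger_force: 0.3
```

```bash
python3 -c "
from h import *;where()"
```

```text
tip in box [22.2 -0.1 62.2] force in box [0.1 0.6 0.5] t 6.33
```

To row units: 5 mm / 600 = 0.0083, 3.5 mm / 600 = 0.0058.

Call:
shift_gripper(increments=[[0, 0, 0, 0.0033, 0], [0, 0, 0, 0.0058, 0], [0, 0, 0, 0.0083, 0], [0, 0, 0, 0.0083, 0]])

```text
time: 6.82
tool_pos: [521.2, -100.4, 235.6]
tcp_rot: [3.142, -0.0, 2.785]
contact_force: [-0.4, -0.6, 0.2]
grip_width: 0.2
finger_force: 0.3
```

```bash
python3 -c "
from h import *;where()
a=bot.capture('scene')['color'][190:320,300:415,::-1]; b=bot.capture('side')['color'][190:320,285:400,::-1]
cv2.imwrite('pics/c4.png',np.hstack([cv2.resize(x,None,fx=3.4,fy=3.4,interpolation=cv2.INTER_CUBIC) for x in(a,b)]))"
```

```text
tip in box [22.4 -0.1 57.6] force in box [-0.2 -0.7  0.2] t 6.83
```

View pics/c4.png

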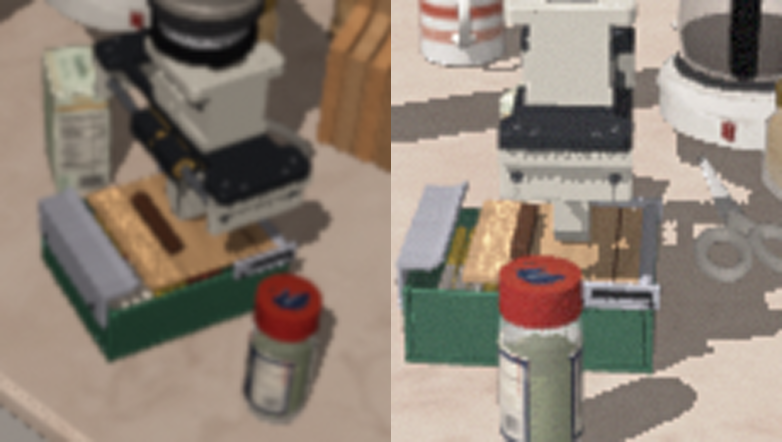

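The lid is nearly flat and its edge is clear of the lip, with the ledge ahead of the finger (scene crop (158,222)). I'll press down lightly until the force reads.

Call:
shift_gripper(increments=[[0, 0, 0, 0.0017, 0], [0, 0, 0, 0.0025, 0], [0, 0, 0, 0.0025, 0]])

```text
time: 7.3
tool_pos: [521.2, -100.4, 234.5]
tcp_rot: [3.141, 0.0, 2.785]
contact_force: [-2.2, 0.1, 4.6]
grip_width: 0.4
finger_force: 2.2
```

```bash
python3 -c "
from h import *;where()"
```

```text
tip in box [22.4 -0.1 56.5] force in box [-2.1 -0.7  4.6] t 7.3
```

Call:
shift_gripper(increments=[[0, 0, 0, 0.0008, 0], [0, 0, 0, 0.0017, 0], [0, 0, 0, 0.0017, 0]])

```text
time: 7.68
tool_pos: [521.4, -100.5, 234.2]
tcp_rot: [3.142, 0.001, 2.785]
contact_force: [-2.0, 1.5, 10.1]
grip_width: 0.5
finger_force: 5.0
```

```bash
python3 -c "
from h import *;where()"
```

```text
tip in box [22.5 -0.1 56.2] force in box [-2.4  0.7 10.1] t 7.67
```

The lid is flat, with the tip at 56.2 mm as expected. I'll ease off slightly and push towards the lip.

To row units: 12 mm / 600 = 0.02, 8 mm / 600 = 0.0133.

Call:
shift_gripper(increments=[[0, 0, 0, -0.0008, 0], [0, 0.0067, 0, -0.0008, 0], [0, 0.0133, 0, -0.0008, 0], [0, 0.02, 0, -0.0008, 0], [0, 0.02, 0, -0.0008, 0]])

```text
time: 8.3
tool_pos: [510.2, -96.2, 234.3]
tcp_rot: [3.141, 0.002, 2.785]
contact_force: [2.1, 0.2, 6.1]
grip_width: 0.5
finger_force: 3.4
```

```bash
python3 -c "
from h import *;where()"
```

```text
tip in box [10.5 -0.  56.3] force in box [1.9 0.9 6.1] t 8.3
```

Call:
shift_gripper(increments=[[0, 0.005, 0, 0, 0], [0, 0.01, 0, 0, 0], [0, 0.01, 0, 0, 0]])

```text
time: 8.68
tool_pos: [504.7, -94.1, 234.4]
tcp_rot: [3.141, 0.002, 2.785]
contact_force: [2.9, 0.6, 6.0]
grip_width: 0.4
finger_force: 3.3
```

```bash
python3 -c "
from h import *;where()"
```

```text
tip in box [ 4.6  0.1 56.4] force in box [2.5 1.6 6. ] t 8.68
```

To row units: 9 mm / 600 = 0.015, 6 mm / 600 = 0.01.

Call:
shift_gripper(increments=[[0, 0.005, 0, 0, 0], [0, 0.01, 0, 0, 0], [0, 0.015, 0, 0, 0], [0, 0.015, 0, 0, 0]])

```text
time: 9.18
tool_pos: [496.3, -90.8, 234.3]
tcp_rot: [3.141, 0.002, 2.785]
contact_force: [2.5, 1.5, 7.2]
grip_width: 0.5
finger_force: 3.3
```

```bash
python3 -c "
from h import *;where()
a=bot.capture('scene')['color'][190:320,300:415,::-1]; b=bot.capture('side')['color'][190:320,285:400,::-1]
cv2.imwrite('pics/c5.png',np.hstack([cv2.resize(x,None,fx=3.4,fy=3.4,interpolation=cv2.INTER_CUBIC) for x in(a,b)]))"
```

```text
tip in box [-4.4  0.2 56.3] force in box [1.8 2.3 7.2] t 9.18
```

View pics/c5.png

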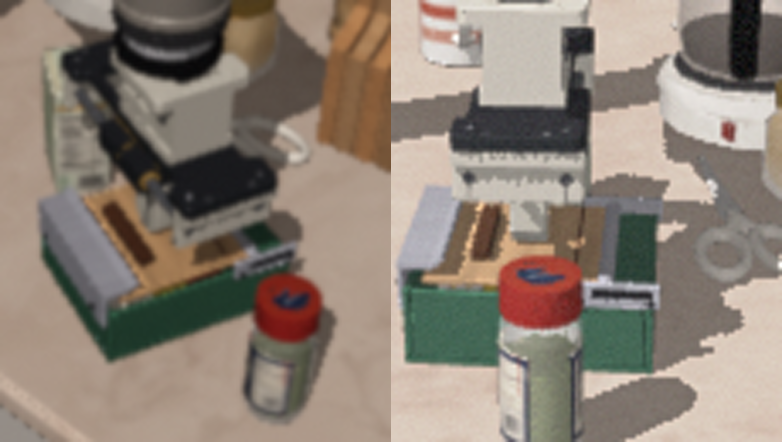

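The lid is sliding with the finger by friction, and the box corners are where they were (side crop (405,362)). Its edge has reached the lip. I'll carry on until the stop.

To row units: 6 mm / 600 = 0.01, 3 mm / 600 = 0.005.

Call:
shift_gripper(increments=[[0, 0.005, 0, 0, 0], [0, 0.01, 0, 0, 0], [0, 0.01, 0, 0, 0]])

```text
time: 9.65
tool_pos: [490.8, -88.8, 234.4]
tcp_rot: [3.141, 0.003, 2.785]
contact_force: [3.4, 1.0, 6.5]
grip_width: 0.5
finger_force: 3.2
```

```bash
python3 -c "
from h import *;where()"
```

```text
tip in box [-10.3   0.2  56.4] force in box [2.8 2.2 6.5] t 9.65
```

Call:
shift_gripper(increments=[[0, 0.005, 0, 0, 0], [0, 0.01, 0, 0, 0], [0, 0.01, 0, 0, 0]])

```text
time: 10.02
tool_pos: [485.1, -86.9, 234.3]
tcp_rot: [3.141, 0.003, 2.785]
contact_force: [2.1, -0.2, 6.1]
grip_width: 0.3
finger_force: 2.9
```

```bash
python3 -c "
from h import *;where()"
```

```text
tip in box [-16.2  -0.1  56.3] force in box [2.  0.6 6.1] t 10.03
```

To row units: 4 mm / 600 = 0.0067, 2 mm / 600 = 0.0033.

Call:
shift_gripper(increments=[[0, 0.0033, 0, 0, 0], [0, 0.0067, 0, 0, 0], [0, 0.0067, 0, 0, 0]])

```text
time: 10.4
tool_pos: [481.4, -85.6, 234.3]
tcp_rot: [3.141, 0.003, 2.785]
contact_force: [3.0, -1.0, 5.2]
grip_width: 0.7
finger_force: 2.7
```

```bash
python3 -c "
from h import *;where()"
```

```text
tip in box [-20.1  -0.1  56.3] force in box [3.1 0.1 5.2] t 10.4
```

Call:
shift_gripper(increments=[[0, 0.0017, 0, 0, 0], [0, 0.0033, 0, 0, 0], [0, 0.0033, 0, 0, 0]])

```text
time: 10.78
tool_pos: [480.4, -85.3, 234.4]
tcp_rot: [3.141, 0.006, 2.784]
contact_force: [7.2, -2.8, 1.9]
grip_width: 0.7
finger_force: 4.6
```

```bash
python3 -c "
from h import *;where()
a=bot.capture('scene')['color'][190:320,300:415,::-1]; b=bot.capture('side')['color'][190:320,285:400,::-1]
cv2.imwrite('pics/c6.png',np.hstack([cv2.resize(x,None,fx=3.4,fy=3.4,interpolation=cv2.INTER_CUBIC) for x in(a,b)]))"
```

```text
tip in box [-21.1  -0.2  56.4] force in box [ 7.7 -0.1  1.9] t 10.78
```

View pics/c6.png

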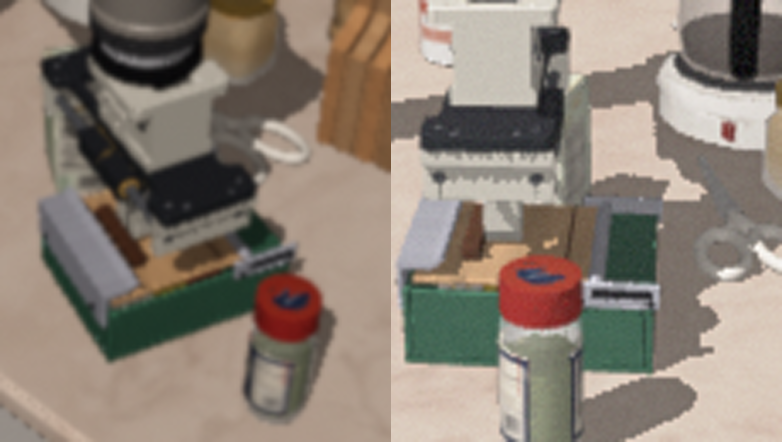

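The ledge is against the finger (side crop (470,230)), the force has risen and the finger has stalled within 1 mm of the predicted home position. I'll push slightly more to confirm the hard stop, then check whether the box moves.

To row units: 1.2 mm / 600 = 0.002, 0.6 mm / 600 = 0.001.

Call:
shift_gripper(increments=[[0, 0.001, 0, 0.0007, 0], [0, 0.002, 0, 0.0007, 0], [0, 0.002, 0, 0.0007, 0]])

```text
time: 11.25
tool_pos: [480.0, -85.2, 234.4]
tcp_rot: [3.141, 0.009, 2.784]
contact_force: [9.6, -3.4, 2.3]
grip_width: 0.4
finger_force: 5.4
```

```bash
python3 -c "
from h import *;where()"
```

```text
tip in box [-21.6  -0.3  56.4] force in box [10.2  0.2  2.3] t 11.25
```

To row units: -110 mm / 600 = -0.1833, -60 mm / 600 = -0.1.

Call:
shift_gripper(increments=[[0, -0.0033, 0, -0.0005, 0], [0, -0.005, 0, -0.005, 0], [0, -0.005, 0, -0.0333, 0], [0, -0.005, 0, -0.1, 0], [0, -0.005, 0, -0.1833, 0]])

```text
time: 11.88
tool_pos: [479.7, -85.0, 342.8]
tcp_rot: [-3.142, -0.006, 2.785]
contact_force: [1.6, -0.7, 0.0]
grip_width: 0.8
finger_force: 0.0
```

Call:
shift_gripper(increments=[[0, -0.0667, 0, -0.0833, 0], [0, -0.1, 0, -0.1667, 0], [0, -0.1, 0, -0.1667, 0], [0, -0.1, 0, -0.1667, 0]])

```text
time: 12.38
tool_pos: [536.3, -106.0, 441.7]
tcp_rot: [3.142, -0.004, 2.785]
contact_force: [-0.1, 1.2, -0.6]
grip_width: 0.2
finger_force: 0.0
```

```bash
python3 -c "
from h import *;where()
c=bot.capture('wrist'); ims=[bot.capture('scene')['color'][190:320,300:415,::-1],bot.capture('side')['color'][190:320,285:400,::-1]]
w=c['color'][:,:,::-1]; cv2.imwrite('pics/w7.png',w)
im=np.hstack([cv2.resize(x,(265,300),interpolation=cv2.INTER_CUBIC) for x in ims]); 
cv2.imwrite('pics/c7.png',np.vstack([im,np.hstack([w[100:360,240:505],w[100:360,240:505]*0])]))"
```

```text
tip in box [ 3.840e+01 -1.000e-01  2.637e+02] force in box [-0.5  1.1 -0.6] t 12.38
```

View pics/c7.png

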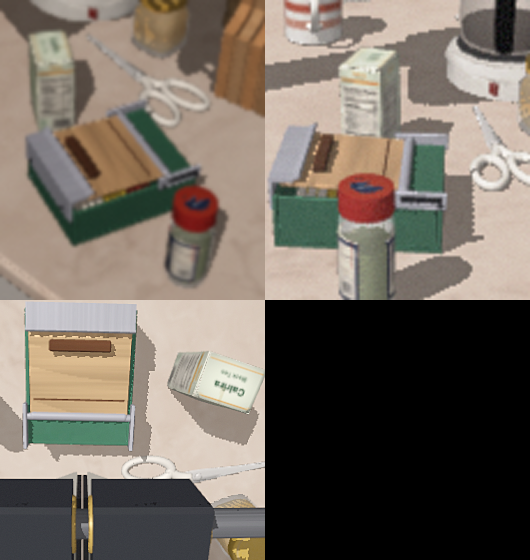

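The lid stays shut, tucked under the lip, with the robot clear. The hinge bar is at about wrist pixel (320,216) and the ledge's hinge-side edge at (320,152). A quick check of the slide before handing in.

```bash
python3 -c "
from h import *
c=bot.capture('wrist')
M=Ro.from_euler('z',-YAW).as_matrix()
for p,z in(((320,215.5),57),((320,152),62),((265,134),71),((375,134),71)): print(p,(M@(plane(c,p,z)-np.r_[C,0])).round(1))
a=bot.capture('scene'); print('corner',plane(a,(300+118/3.6-.4,195+363/3.6-.4),0).round(1)); where()"
```

```text
(320, 215.5) [39.4 -1.4 57. ]
(320, 152) [-29.2  -1.3  62. ]
(265, 134) [-47.2 -56.7  71. ]
(375, 134) [-47.1  54.3  71. ]
corner [ 409.9 -123.4    0. ]
tip in box [ 3.880e+01 -1.000e-01  2.642e+02] force in box [ 0.4 -0.7  0.2] t 12.62
```

```bash
python3 -c "
from plant import bot
print(bot.close_job())"
```

```text
the job is handed in; nothing more can be done
None
```

I folded the tea box lid flat, slid it home against its hard stop and handed the job in at about 12.6 s of the 38 s: after I let go it stayed shut under the lip, and the box and the things around it looked unmoved in the pictures. The hand-in gave no verdict.

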